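# Post the used filter cassette through the returns flap

### The arm

A 6-joint arm with a two-finger parallel gripper is mounted at the origin on the work surface. World frame = base frame: x ahead of the robot, y to its left, z up, the work surface at z = 0. Lengths are in m, angles in rad, forces in N, time in s.
With the tool pointing down it reaches from about 0.275 to 1 m from the base axis. Payload 8.4 kg.
Tool frame: the origin (TCP) lies on the centre line of the jaws, within the pads' length; the fingertips stand 17 mm ahead of it and the grasp point (between the pads) lies 2 mm behind it (bot.tcp_to_tips is the z of the fingertips in the tool frame, in m); z points along the fingers, y is the line along which they close (so a half turn about z gives the same grasp; the last joint's range is limited). The gripper opens to 85 mm and grips with 20 to 120 N. Pads are 22 mm wide; open, the fingers measure 114 mm over their backs; the gripper's body (76 mm by 85 mm) begins 54 mm behind the grasp point. The pads swing forward as they close: fully open they stand 13 mm farther back than shut.
Start: joints at [-1.257, 0.353, 1.633, -0, 1.155, -0.002], TCP at [0.194, -0.594, 0.248] pointing down, gripper open.
Joint ranges: [-2.63, 2.63], [-0.92, 2.1], [0.06, 2.66], [-1.3, 4.44], [0, 2.69], [-3.02, 3.02]. Speed limits (rad/s): [2.22, 2.22, 2.79, 3.14, 3.14, 3.14].

### API

Orientations are given as a unit quaternion [x, y, z, w].
In Python, from workcell import bot, hand, kinematics, get_obs, vision, hand_in gives the robot as it stands. The module is installed in compiled form; this text tells all that it offers. Calls block until the motion is done:
- bot.reach(position, orientation): joint-space move of the TCP to a pose.
- bot.servo_line(position, ori=None, velocity=0.15): straight line of the TCP; ori=None keeps the orientation; velocity is the mean speed in m/s.
- bot.goto_joints(angles): joint-space move.
- hand.move_gripper(opening, strength=None): finger opening in m; strength is the grip in N (None keeps the last); returns when the fingers have stopped.
- bot.dwell(seconds).
- kinematics.solve_ik(position, orientation): joint angles nearest the present ones, or None.
- get_obs(): the state.
- vision.read_camera(name): name is "side" or "top" or "wrist"; returns a dict with "frame" (400x640x3 uint8, red, green, blue), "intrinsics" (3x3 intrinsics, pixels), "view" (4x4, takes a point from world to camera coordinates). Camera axes: x right, y down, z forward; pixel columns grow to the right and rows downward; lengths in m; the calibration is good to about 2 mm. A picture is of the moment at which its call begins. There is no depth.
A pose or a line that the arm cannot do raises bot.IKError and nothing moves.
- hand_in(): hands the job in; it is judged then, once.
The state is a dict: "time_s": time; "joint_pos": joint angles; "joint_vel": joint speeds; "joint_efforts": joint torques, N m; "position": TCP position; "orientation": TCP orientation; "wrist_force": force on the tool from outside, world axes, zero at the start; "ft_torque": the same for the moment, N m; "gripper_width": finger opening in m; "grip_force": force on a finger pad.
Only numpy, scipy, OpenCV 4.12 (cv2) and the standard library are available. Lean on these libraries where they do the work, as an engineer would, in place of code of your own. Each camera call takes 0.05 s, during which the arm holds its last target. There are 200 camera calls.

### The job

Push the rectangular filter cassette along its lane, through the hanging flap and on until it slips down the chute into the catch tray; then draw the fingers back so that the flap swings shut behind it. Only push it: do not lift the cassette, and leave the round filter, the other flap and everything else on the bench as they are.

Things in the scene. Friction and masses are not known exactly. Their poses are not given: they have to be found in the camera images.
- returns: Filter returns unit fixed to the bench, steel and white, 172 mm wide. Origin on the bench surface, mid-width, straight below the closed flaps; x is the feed direction, y to its left, z up. Level deck 90 mm above the bench, from x = -165 to +18 mm, with two straight lanes centred at y = +39 mm (left) and -39 mm (right), open at the feeding end. Its surfaces are slippery (friction about 0.15).
- doorway_left (a point): Point on the deck surface in the middle of the left lane, straight below the hinge of the closed left flap. Axes as returns. The lane is 70 mm wide between walls 22 mm high and 8 mm thick, which begin at x = -145 mm.
- doorway_right (a point): The same point of the right lane; same lane sizes.
- bar_mid (a point): Middle of the hinge bar that carries both flaps: 8 mm diameter, along y, 65 mm above the deck. Nothing is above it; its three posts (one at each side and one between the lanes) reach 10 mm higher and stand from x = -10 to +18 mm.
- chute_edge (a point): Mid-width point of the edge, 18 mm beyond the flaps, where the level deck becomes a 32 degree chute, open on top. Once the cassette's centre is past this edge it tips and slides down by itself; to be sure, push until its rear face is about at the flap's closed plane.
- tray (a point): Centre of the floor of the catch tray at the foot of the chute, 20 mm above the bench; the tray's end wall is 225 mm beyond the flaps. A divider keeps the lanes apart down to the tray.
- flap_left (a joint): Angle of the left lane's flap (y = +39 mm): 0 hanging shut (upright), growing as its lower edge swings away in the feed direction, at most 1.45 rad. It does not open towards the feeder. Plate 64 mm wide, 3 mm thick, 60 g, lower edge 5 mm above the deck; it falls shut by its own weight in about a second and needs well under 1 N to push open.
- flap_right (a joint): Same for the right lane's flap (y = -39 mm).
- cassette_mid (a point): Centre of the rectangular filter cassette, a flat plain grey block with five thin dark bars on top, 70 mm long (its x, along the lane), 60 mm wide, 22 mm high, about 0.18 kg. It lies on the deck in one of the two lanes (either one), in front of the flap, long side along the lane.
- disc_mid (a point): Centre of the round filter, a grey disc 58 mm in diameter and 20 mm high (24 mm with its dark centre button). It lies in the other lane and stays there.
- valve: Brass valve with a black knob, 72 mm tall, standing on the bench to the left of the unit. Origin under its centre. Leave alone.
- jar: Amber glass jar with white cap, 52 mm diameter, 70 mm tall, on the bench to the right of the unit. Origin under its centre. Leave alone.
- cup: Steel cup, 64 mm diameter, 60 mm tall, on the bench to the left of the unit. Origin under its centre. Leave alone.
- adapter: Grey power adapter block, 90 x 50 x 30 mm, on the bench to the right of the unit. Origin under its centre. Leave alone.
- wrench: Wrench lying on the bench at the far left, origin under its middle. Leave alone.
- meter: Black handheld meter, 150 x 75 x 32 mm, on the bench at the far right, origin under its centre. Leave alone.
- cassette: The same cassette; origin under its centre, z up.
There are look-alikes about, which are no part of the job. What is shaped like the cassette but green or red is not meant.

How it is judged:
On the way, in this order (a step that is already met when the one before it is completed fails the run):
1. the cassette's front end is through the doorway and its flap is held open (x of cassette_mid in the frame of returns above -0.025 m and ((y of cassette_mid in the frame of returns above 0 m and value of joint flap_left above 0.25 rad) or (y of cassette_mid in the frame of returns below 0 m and value of joint flap_right above 0.25 rad))), for 0.05 s.
2. the cassette has gone down the chute (x of cassette_mid in the frame of returns above 0.09 m and z of cassette_mid in the frame of returns below 0.07 m), for 0.1 s.
At the end, for the whole second after the job is handed in: The cassette rests in the catch part of the unit (its centre more than 90 mm beyond the flaps, within the unit, and below 70 mm above the bench), both flaps hang shut (within 0.08 rad), nothing else has moved (all of step 2 and x of cassette_mid in the frame of returns below 0.225 m and y of cassette_mid in the frame of returns between -0.08 and 0.08 m and value of joint each of flap_left, flap_right below 0.08 rad and linear speed of cassette below 0.03 m/s); the robot touches nothing.
It fails at once if the cassette is lifted (its centre more than 15 mm above where it lies on the deck) (z of cassette_mid in the frame of returns above 0.116 m).
It fails at once if the round filter is moved by more than 10 mm (distance of disc_mid from where it was at the start of the episode above 0.01 m).
It fails at once if the other lane's flap is pushed open by more than 0.15 rad ((y of cassette_mid in the frame of returns above 0 m and value of joint flap_right above 0.15 rad) or (y of cassette_mid in the frame of returns below 0 m and value of joint flap_left above 0.15 rad)).
It fails at once if a bystander is moved by more than 15 mm (distance of any of valve, jar, cup, adapter, wrench, meter from where it was at the start of the episode above 0.015 m).
It also fails if it takes over 32 s, if anything falls off the work surface, if the arm or the gripper's body presses on something with over 40 N, if the wrist force passes 120 N, or if a joint passes its speed limit or range.

## Working session

There is one attempt and no reset: what is moved stays moved. The work goes in short steps, each a Python script; the robot and the scene stay as the last script left them, time stands still between calls to the robot, and variables do not carry over. Pictures are saved under pics/ and viewed, at most 10 in all, crops included, and the job is handed in when it is done.

```bash
mkdir -p pics
python3 - <<'E'
from workcell import *
import cv2,numpy as np
for n in("top","side"):
    r=vision.read_camera(n); cv2.imwrite(f"pics/{n}0.png",r["frame"][:,:,::-1]); np.savez(f"{n}.npz",**r)
    V=r["view"];print(n,r["intrinsics"].tolist(),(-V[:3,:3].T@V[:3,3]).round(3),V[:3,:3].round(3).tolist())
o=get_obs();print(o["time_s"],o["position"],o["orientation"],bot.tcp_to_tips)
E
```

```text
top [[437.7635059425379, 0.0, 319.92275658008265], [0.0, 437.7635059425379, 200.78310060277528], [0.0, 0.0, 1.0]] [0.398 0.014 1.337] [[0.004, -1.0, -0.0], [-0.991, -0.004, -0.132], [0.132, 0.001, -0.991]]
side [[366.63169398874567, 0.0, 317.6215514763366], [0.0, 366.63169398874567, 197.97281553713307], [0.0, 0.0, 1.0]] [0.347 0.771 1.076] [[-0.96, -0.278, -0.01], [-0.204, 0.729, -0.653], [0.19, -0.625, -0.757]]
0.1 [ 0.1939875  -0.59370954  0.24762636] [ 9.87559970e-01  1.57241551e-01 -9.55038116e-05 -6.25353904e-04] 0.017
```

View pics/top0.png

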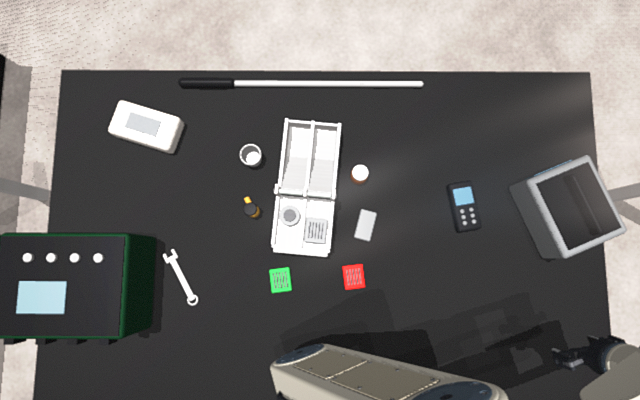

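View pics/side0.png

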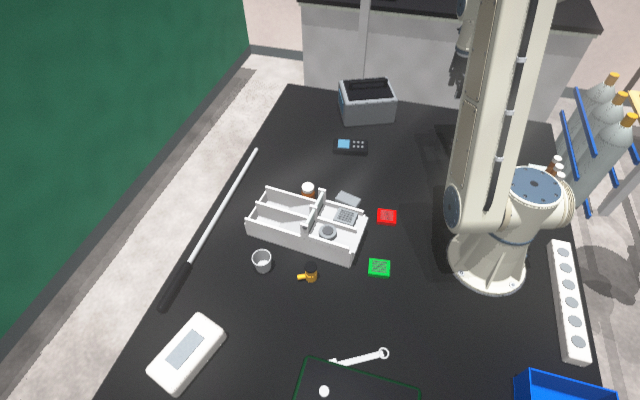

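The top view shows the unit at about (270-340, 120-255), with the feeding end at the bottom. The grey barred block at (315,231) is in the right lane and the disc at (290,215) is in the left. Candidates are grey (315,231), green (281,280) and red (354,277). Only the grey one is plain grey and lies on the deck in a lane, so I'll confirm it in a crop.

Run:
```python
import cv2,numpy as np
f=np.load("top.npz")["frame"][:,:,::-1]
c=f[180:265,260:350]
g=cv2.resize(c,None,fx=7,fy=7,interpolation=cv2.INTER_CUBIC)
for i in range(0,90,10): cv2.putText(g,str(260+i),(i*7,8),0,.3,(0,255,255),1); cv2.line(g,(i*7,10),(i*7,16),(0,255,255),1)
for i in range(0,85,10): cv2.putText(g,str(180+i),(0,i*7+4),0,.3,(0,255,255),1)
cv2.imwrite("pics/crop1.png",g)
```

```text
(no output)
```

View pics/crop1.png

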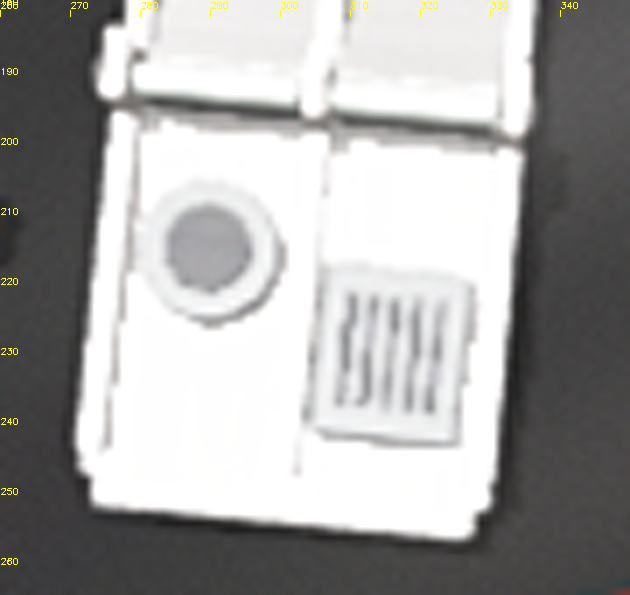

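The crop confirms the grey block with five dark bars at (316,231), in the right lane. Now the unit pose from the deck's front corners (z=0.09) and the wall tops (z=0.112).

```bash
cat > h.py <<'E'
import numpy as np
def ray(r,px,z):
    V=r["view"];R=V[:3,:3];c=-R.T@V[:3,3]
    d=R.T@np.linalg.inv(r["intrinsics"])@np.array([*px,1.])
    return c+d*(z-c[2])/d[2]
def proj(r,p):
    q=r["intrinsics"]@(r["view"][:3,:3]@np.asarray(p)+r["view"][:3,3]);return q[:2]/q[2]
E
python3 - <<'E'
from h import *
r=np.load("top.npz")
for n,p,z in [("deckL",(273,251.8),.09),("deckR",(327,256.3),.09),("wallLfront",(271.5,247),.112),("wallRfront",(330,252),.112),("barL",(277,194.5),.159),("barR",(334,200),.159),
 ("c1",(307,218),.112),("c2",(327.3,219.8),.112),("c3",(325,243.3),.112),("c4",(304.5,241.7),.112),("disc",(289.8,215.3),.112)]:
    print(n,ray(r,p,z).round(4))
E
```

```text
deckL [0.4189 0.1474 0.09  ]
deckR [ 0.4069 -0.0054  0.09  ]
wallLfront [0.4318 0.1494 0.112 ]
wallRfront [ 0.4186 -0.0134  0.112 ]
barL [0.5726 0.132  0.159 ]
barR [ 0.5581 -0.023   0.159 ]
c1 [0.5132 0.0513 0.112 ]
c2 [ 0.5083 -0.0057  0.112 ]
c3 [0.4426 0.0006 0.112 ]
c4 [0.4468 0.0577 0.112 ]
disc [0.5206 0.0997 0.112 ]
```

```bash
cat >> h.py <<'E'
from scipy.spatial.transform import Rotation as Ro
YAW=-0.087; O=np.array([0.572,0.0555,0.])
def W(p): return O+Ro.from_euler("z",YAW).apply(p)
def U(p): return Ro.from_euler("z",-YAW).apply(np.asarray(p)-O)
T=np.radians(25)
zt=np.array([np.sin(T),0,-np.cos(T)]); yt=np.array([0,-1.,0]); xt=np.cross(yt,zt)
RT=Ro.from_euler("z",YAW)*Ro.from_matrix(np.c_[xt,yt,zt]); Q=RT.as_quat()
def tcp(tip,tl=.017): return W(np.asarray(tip)-tl*zt)   # tip centre in unit frame -> TCP world
E
python3 - <<'E'
from h import *
from workcell import *
import cv2
p=tcp([-.16,-.039,.20]); print(p,kinematics.solve_ik(p,Q),kinematics.solve_ik(tcp([-.16,-.039,.101]),Q),kinematics.solve_ik(tcp([0,-.039,.101]),Q))
hand.move_gripper(0.0); bot.reach(p,Q)
o=get_obs();print(o["time_s"],o["position"],bot.tcp_to_tips,o["gripper_width"],o["wrist_force"])
for n in("wrist","side"):
    r=vision.read_camera(n); np.savez(f"{n}1.npz",**r); f=r["frame"][:,:,::-1].copy()
    if n=="side":
        a=proj(r,W([-.16,-.039,.20])); print(a); x,y=a.astype(int); f=cv2.resize(f[y-60:y+60,x-80:x+80],None,fx=5,fy=5); cv2.circle(f,(400,300),3,(0,0,255),-1)
    cv2.imwrite(f"pics/{n}1.png",f)
E
```

```text
[0.40205908 0.03117421 0.21540723] [ 0.15580806 -0.16122634  2.37763703 -0.20985165  0.50953388  1.97545605] [ 0.15580806  0.09130564  2.48223028 -0.62178233  0.17533901  2.40610831] [ 0.06525466  0.29825615  2.17971267 -0.27270049  0.24029089  1.97420869]
3.2167 [0.40246478 0.03089751 0.21561104] 0.017 0.00014738816155028894 [ 0.3229634  -1.29442903  0.48430099]
[367.90354606 204.22822059]
```

View pics/wrist1.png

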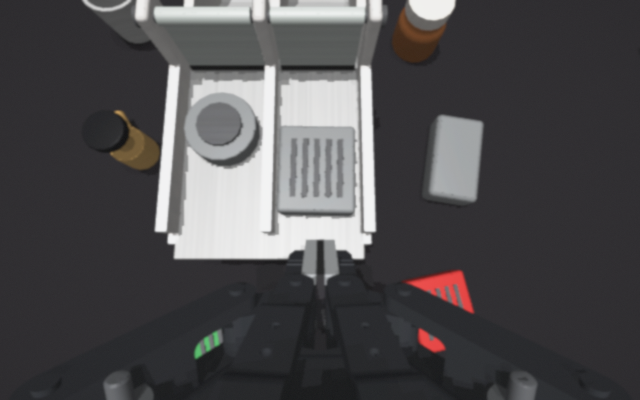

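View pics/side1.png

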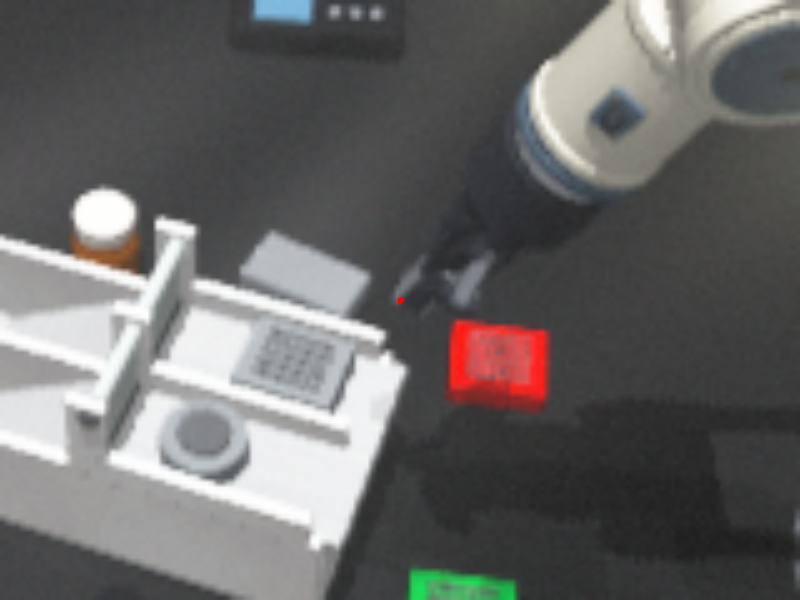

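The wrist view shows the deck's front edge at row 259 (columns 176-363), the wall ends at row 232 and the cassette top at (279-354, 126-210). The tip in the side crop matches the projection (red dot). Second measurement, from the wrist view:

Run:
```python
from h import *
r=np.load("wrist1.npz")
for n,p,z in [("deckL",(176,259),.09),("deckR",(363,258.5),.09),("wallLfront",(156,230),.112),("wallRfront",(376,232),.112),("wallMid",(266,231),.112),("flapfootL",(190,66),.095),("flapfootR",(359,67),.095),("cRearL",(279,210),.112),("cRearR",(354,210),.112),("cFrL",(279,126),.112),("cFrR",(353,127),.112),("disc",(219,124),.114)]:
    q=ray(r,p,z);print(n,q.round(4),U(q).round(4))
```

```text
deckL [0.4193 0.1437 0.09  ] [-0.1598  0.0746  0.09  ]
deckR [ 0.4066 -0.005   0.09  ] [-0.1595 -0.0746  0.09  ]
wallLfront [0.4411 0.1488 0.112 ] [-0.1385  0.0816  0.112 ]
wallRfront [ 0.4253 -0.0139  0.112 ] [-0.1401 -0.0818  0.112 ]
wallMid [0.4332 0.0675 0.112 ] [-1.393e-01 -1.000e-04  1.120e-01]
flapfootL [0.5838 0.1274 0.095 ] [0.0055 0.0726 0.095 ]
flapfootR [ 0.5701 -0.0189  0.095 ] [ 0.0046 -0.0743  0.095 ]
cRearL [0.4481 0.0568 0.112 ] [-0.1236 -0.0095  0.112 ]
cRearR [0.4432 0.0007 0.112 ] [-0.1236 -0.0658  0.112 ]
cFrL [0.5147 0.0524 0.112 ] [-0.0568 -0.0081  0.112 ]
cFrR [ 0.5088 -0.0055  0.112 ] [-0.0576 -0.0662  0.112 ]
disc [0.5196 0.0987 0.114 ] [-0.056   0.0385  0.114 ]
```

```bash
sed -i 's/O=np.array.*/O=np.array([0.5775,0.055,0.])/' h.py
python3 - <<'E'
from h import *
from workcell import *
import cv2
def st(n): o=get_obs();print(n,round(o["time_s"],2),(U(o["position"]+.017*RT.as_matrix()[:,2])).round(4),np.round(o["wrist_force"],2))
bot.reach(tcp([-.157,-.039,.17]),Q); st("hover")
bot.servo_line(tcp([-.157,-.039,.102]),velocity=.08); st("down")
bot.servo_line(tcp([-.08,-.039,.102]),velocity=.06); st("mid")
r=vision.read_camera("side"); np.savez("side2.npz",**r)
x,y=proj(r,W([-.05,0,.1])).astype(int)
cv2.imwrite("pics/side2.png",cv2.resize(r["frame"][y-60:y+60,x-80:x+80,::-1],None,fx=5,fy=5))
E
```

```text
hover 3.57 [-0.1579 -0.0396  0.1687] [-0.07  0.73 -0.01]
down 4.57 [-0.1567 -0.0389  0.1025] [-0.72  0.05  0.29]
mid 6.0 [-0.0803 -0.039   0.102 ] [ 0.16  1.64 -1.2 ]
```

View pics/side2.png

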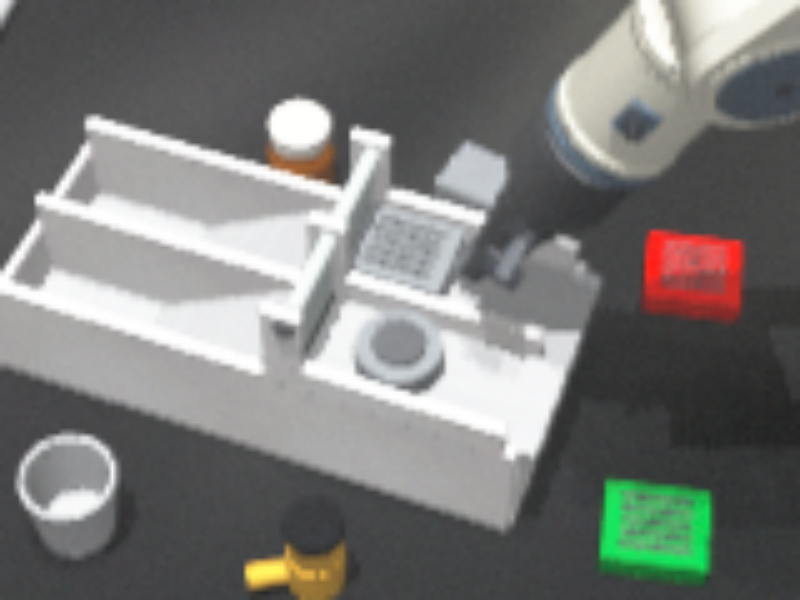

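The cassette at crop (408,245) is straight in the right lane with the fingers against its rear face, just short of the flap. I'll carry on with the push.

Run:
```python
from h import *
from workcell import *
import cv2
def st(n): o=get_obs();print(n,round(o["time_s"],2),(U(o["position"]+.017*RT.as_matrix()[:,2])).round(4),np.round(o["wrist_force"],2))
for x in(-.05,-.025,-.010):
    bot.servo_line(tcp([x,-.039,.102]),velocity=.05); st(x)
bot.dwell(.6)
bot.servo_line(tcp([-.14,-.039,.102]),velocity=.10); st("back")
bot.servo_line(tcp([-.19,-.039,.20]),velocity=.12); bot.dwell(1.); st("up")
r=vision.read_camera("side"); np.savez("side3.npz",**r)
x,y=proj(r,W([0,0,.1])).astype(int)
cv2.imwrite("pics/side3.png",cv2.resize(r["frame"][y-60:y+60,x-80:x+80,::-1],None,fx=5,fy=5))
```

```text
-0.05 6.8 [-0.0501 -0.0391  0.1019] [-0.13 -0.58 -0.24]
-0.025 7.45 [-0.025  -0.0391  0.1019] [-0.22 -0.42 -0.51]
-0.01 7.9 [-0.0098 -0.039   0.102 ] [ 0.23 -0.88  0.33]
back 9.95 [-0.1395 -0.0389  0.1022] [ 0.62  0.29 -1.04]
up 12.02 [-0.19  -0.039  0.2  ] [ 0.32 -0.28  0.32]
```

View pics/side3.png

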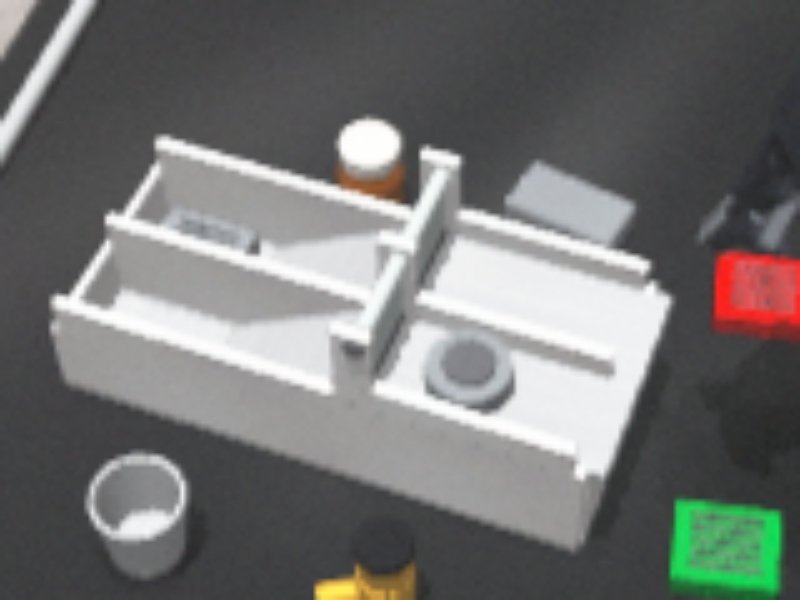

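The cassette lies in the tray at crop (210,230). Both flaps hang shut, the disc and bystanders are where they were, and the arm is clear, so I'm handing in.

```bash
python3 -c "
from workcell import *
print(hand_in())"
```

```text
the job is handed in; nothing more can be done
None
```

I pushed the grey cassette down the right lane, through its flap and into the catch tray; the last picture showed both flaps shut and nothing else moved, and I handed the job in after about 12 s of robot time, though no verdict was returned.

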